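# Tap the stage block home against a hidden stop

## Robot

A 6-joint arm with a two-finger parallel gripper is mounted at the origin on a cart in front of the work surface, level with it; the furniture and walls round the work are solid. World frame = base frame: x ahead of the robot, y to its left, z up, the work surface at z = 0. Lengths are in m, angles in rad, forces in N, time in s.
With the tool pointing down it reaches from about 0.275 to 0.825 m from the base axis. Payload 4.9 kg.
Tool frame: the origin (TCP) lies midway between the tips of the shut fingers; the grasp point (between the pads) lies 19 mm behind it (bot.grip_depth is the distance from the TCP to the grasp point, in m); y points along the fingers, x is the direction in which the jaws open and shut, and the axes are right-handed (so a half turn about y gives the same grasp; the last joint's range is limited). The gripper opens to 85 mm and grips with 20 to 120 N. Pads are 22 mm wide; open, the fingers measure 114 mm over their backs; the gripper's body (76 mm by 85 mm) begins 54 mm behind the grasp point. The pads swing forward as they close: fully open they stand 13 mm farther back than shut.
Start: joints at [-1.367, 0.326, -0.193, 1.052, 0, 1.437], TCP at [0.182, -0.519, 0.231] pointing down, gripper open.
Joint ranges: [-2.65, 2.65], [-0.97, 1.79], [-1.3, 1.35], [-1.93, 2.1], [-1.47, 1.37], [-3.14, 3.14]. Speed limits (rad/s): [2.57, 2.57, 3.14, 3.14, 3.14, 3.14].

## Interface

Orientations are given as a unit quaternion [w, x, y, z].
In Python, from cell import bot gives the robot as it stands. Calls block until the motion is done:
- bot.move_pose(position, orientation): joint-space move of the TCP to a pose.
- bot.move_linear(position, speed=0.15, rotation=None, until_force=None): straight line of the TCP; rotation=None keeps the orientation; speed is the mean speed in m/s. With until_force (N) it stops when the force on the tool has changed by that much, and returns True; else False.
- bot.goto_joints(angles): joint-space move.
- bot.set_gripper(opening, grasp_force=None): opening from 0.0 (shut) to 1.0 (fully open); grasp_force is the grip in N (None keeps the last); returns when the fingers have stopped.
- bot.wait(seconds).
- bot.solve_ik(position, orientation): joint angles nearest the present ones, or None.
- bot.camera(name): name is "side" or "top" or "wrist"; returns the picture (420x560x3 uint8, red, green, blue); there is no depth.
- bot.calibration(name): a dict with "mtx" (3x3 intrinsics, pixels), "extrinsics" (4x4, takes a point from world to camera coordinates); the wrist camera has in their place "hand_eye" (4x4, takes a point from camera to tool coordinates, whose origin is the TCP and whose axes are the tool frame's). Camera axes: x right, y down, z forward; pixel columns grow to the right and rows downward; lengths in m; the calibration is good to about 2 mm. A picture is of the moment at which its call begins: read the wrist's pose just before it. calibration takes no time and is no camera call.
A pose or a line that the arm cannot do raises bot.PlanningError and nothing moves.
- bot.close_job(): hands the job in, once; it reports no verdict.
Trained networks look in the newest picture that a camera, given by its name, has taken for a name from the list of things; names that differ only in an ending like _2 or _b are one class to them, and where a whole thing is asked for, a point or a joint stands for the part that bears it (a point fixed in the world has none). Each returns a list of dicts, best first, with "confidence" (0 to 1); they miss things now and then, are a little off and sometimes report something else, mostly with a low value. They report only what shows in the picture. A call takes as long as a camera call.
- bot.search_frame(camera, thing): "bbox" ([left, top, width, height] in pixels, round what is visible of it).
Readings, each from a call of its own:
- bot.read_clock(): time.
- bot.read_joint_positions(): joint angles.
- bot.read_joint_vel(): joint speeds.
- bot.read_joint_efforts(): joint torques, N m.
- bot.read_position(): TCP position.
- bot.read_tool_rot(): TCP orientation.
- bot.read_ft_force(): force on the tool from outside, world axes, zero at the start.
- bot.read_moment(): the same for the moment, N m.
- bot.read_gripper_width(): opening from 0.0 (shut) to 1.0 (fully open).
Only numpy, scipy, OpenCV 4.12 (cv2) and the standard library are available. Lean on these libraries where they do the work, as an engineer would, in place of code of your own. Each camera call takes 0.05 s, during which the arm holds its last target.

## Task

Draw the brass-footed tapping tool out of the tightly packed crate, leaving the tins in their places, and with its foot nudge the steel stage block along the track in small gentle taps, until it rests firmly against the sprung stop hidden under the cover, without driving that stop hard back. Touch the block only with the tool and leave the other things near the work where they are. Finish with the tool standing upright on the open bench, clear of the crate and the slide.

Things in the scene. Friction and masses are not known exactly. Their poses are not given: they have to be found in the camera images.
- tapper_mid (a point): centre, half-way up, of the hand tapping tool: brass foot 32 mm high, 34 mm in diameter at its top and 31 at its underside, a round wooden handle 18 mm in diameter on it, 95 mm high in all (the point is on its axis, 47.5 mm above its underside); 0.2 kg. It starts upright in one of the nine places of the crate; its handle alone rises above the tins
- crate: square open plywood crate, fixed, 116 x 116 x 40 mm high outside, walls and floor 5 mm thick, packed 3 x 3 (pitch 35 mm along its x and y) with eight tins and the tapping tool, all touching or within 1 mm; origin at the centre of its underside, z up. A wall shelf hangs 0.63 m above the bench from x = 0.57 m on, and a lamp arm on the right: move low
- tin_1: round tin, dark lid, grey foot, 34 mm in diameter, 30 mm high, loose in the crate; origin at the centre of its underside
- tin_2: round tin, dark lid, grey foot, 34 mm in diameter, 30 mm high, loose in the crate; origin at the centre of its underside
- tin_3: round tin, dark lid, grey foot, 34 mm in diameter, 30 mm high, loose in the crate; origin at the centre of its underside
- tin_4: round tin, dark lid, grey foot, 34 mm in diameter, 30 mm high, loose in the crate; origin at the centre of its underside
- tin_5: round tin, dark lid, grey foot, 34 mm in diameter, 30 mm high, loose in the crate; origin at the centre of its underside
- tin_6: round tin, dark lid, grey foot, 34 mm in diameter, 30 mm high, loose in the crate; origin at the centre of its underside
- tin_7: round tin, dark lid, grey foot, 34 mm in diameter, 30 mm high, loose in the crate; origin at the centre of its underside
- tin_8: round tin, dark lid, grey foot, 34 mm in diameter, 30 mm high, loose in the crate; origin at the centre of its underside
- slide_mouth (a point): point on the track's floor, on its centre line, in the mouth of the slide's cover; +x is the way in, z up. From x = -138 to 0 mm the track is open; from 0 to 113 mm it is covered. In there, out of sight, is the stop: the block meets it when the block's front is somewhere between 36 and 70 mm inside the mouth, a different place each time
- block_tail (a point): centre of the stage block's rear face, half-way up (15 mm above the track floor); x points into the cover, z up; the block's front is 80 mm ahead along x. The rear end always stays in the open track
- plunger (a joint): the sprung stop inside the cover: 0 while nothing touches it, then how far the block has pressed it in, in m; spring 0.8 N per mm, it bottoms at 0.008. The friction of the block holds it against the spring: after a push the block may creep back a little but stays against the stop
- stake_block: bystander: pale block with upright steel stakes, 42 x 93 x 101 mm high, loose beside the cover, on the slide's -y side; origin at the centre of its underside, its long side along its y
- ring_dies: bystander: stepped stack of four black and white rings, 46 mm in diameter, 36 mm high, loose beside the slide on its +y side; origin at the centre of its underside
- pegwood_cup: bystander: small cup of thin wooden sticks, 47 mm in diameter, 122 mm high with the sticks, loose beyond the crate; origin at the centre of its underside
- stage_block: steel stage block, loose in the track: 80 mm long (x, along the track), 36 wide, 30 high, 0.25 to 0.5 kg, standing 20 mm proud of the low rails; slides with about 1 to 4 N of friction; origin at the centre of its underside
- tapper: the same tapping tool; origin at the centre of its underside. On the bench at the front right lies a flat black pad, 3 mm thick, under part of the slide (x = 0.39 to 0.56 m, y = -0.28 to -0.01 m from the robot): the tool stands upright wholly on it or wholly off it, not across its edge
- slide: slide fixture, fixed: aluminium base 255 (x) x 82 x 12 mm high, with a straight track along x on its top. In front two low steel rails, 10 mm high above the track floor, 12 mm wide and 37 mm apart; behind a closed grey cover 113 mm long, 58 wide, its top 51 mm above the bench. Origin on the bench, 12 mm straight below the mouth point, same axes

How it is judged:
On the way, in this order (a step that is already met when the one before it is completed fails the run):
1. the tapping tool is lifted clear out of the crate (z of tapper_mid in the frame of crate above 0.09 m), for 0.1 s.
2. the block has met the stop while pushed by the tool (stop pressed in more than 0.6 mm) (value of joint plunger above 0.0006 m and contact force between tapper and stage_block above 0.3 N), for 0.05 s.
At the end, for the whole second after the job is handed in: The block lies flat in the track at rest against the hidden stop, pressing it in by 0.6 to 6.5 mm; the tapping tool stands upright (within 0.1 rad) and at rest on the bench top, its axis more than 85 mm from the crate's centre, touching neither slide nor block (value of joint plunger between 0.0006 and 0.0065 m and linear speed of stage_block below 0.01 m/s and z of block_tail in the frame of slide_mouth below 0.02 m and angle between tapper's own z axis and vertical below 0.1 rad and height (world z) of tapper_mid between 0.042 and 0.055 m and linear speed of tapper below 0.02 m/s and horizontal distance between tapper_mid and crate above 0.085 m and not (contact force between tapper and slide above 0.05 N) and not (contact force between tapper and stage_block above 0.05 N)).
It fails at once if the stop is driven hard: pressed in more than 6.5 mm (value of joint plunger above 0.0065 m).
It fails at once if the block is shot along faster than 0.25 m/s (linear speed of stage_block above 0.25 m/s).
It fails at once if the robot touches the block itself instead of using the tool (contact force between any of the fingers, the arm and stage_block above 0.5 N).
It fails at once if a tin is pulled out of or shifted more than 20 mm in its crate (distance of any of tin_1, tin_2, tin_3, tin_4, tin_5, tin_6, tin_7, tin_8 from where it was at the start of the episode above 0.02 m).
It fails at once if a bystander (stakes, rings, stick cup) is moved more than 10 mm (distance of any of stake_block, ring_dies, pegwood_cup from where it was at the start of the episode above 0.01 m).
It also fails if it takes over 72 s, if anything falls off the work surface, if the arm or the gripper's body presses on something with over 40 N, if the wrist force passes 120 N, or if a joint passes its speed limit or range.

## Working session

There is one attempt and no reset: what is moved stays moved. The work goes in short steps, each a Python script; the robot and the scene stay as the last script left them, time stands still between calls to the robot, and variables do not carry over. Pictures are saved under pics/ and viewed, and the job is handed in when it is done.

```bash
ls; mkdir -p pics; python3 - <<'E'
from cell import bot
import cv2,numpy as np
print(bot.read_clock())
for n in ['top','side']:
    im=bot.camera(n); cv2.imwrite(f'pics/{n}0.png',im[:,:,::-1])
    c=bot.calibration(n); print(n,np.round(c['mtx'],1).tolist(),np.round(c['extrinsics'],4).tolist())
    for t in ['tapper','crate','tin_1','slide','stage_block','stake_block','ring_dies','pegwood_cup']:
        print(t,[(np.round(d['bbox']).tolist(),round(d['confidence'],2)) for d in bot.search_frame(n,t)][:9])
c=bot.calibration('wrist');print(c)
print(bot.read_clock(), bot.grip_depth, bot.read_tool_rot())
E
```

```text
pics
0.0
top [[462.9, 0.0, 280.6], [0.0, 462.9, 208.9], [0.0, 0.0, 1.0]] [[-0.0232, -0.9992, -0.0338, -0.0524], [-0.9945, 0.0265, -0.1017, 0.6367], [0.1025, 0.0312, -0.9942, 0.8965], [0.0, 0.0, 0.0, 1.0]]
tapper [([172.0, 258.0, 21.0, 19.0], 0.51), ([190.0, 224.0, 18.0, 17.0], 0.4)]
crate [([153.0, 218.0, 62.0, 61.0], 0.71), ([177.0, 224.0, 16.0, 13.0], 0.59)]
tin_1 [([175.0, 224.0, 19.0, 16.0], 0.81), ([171.0, 261.0, 24.0, 11.0], 0.73), ([194.0, 256.0, 14.0, 20.0], 0.71), ([160.0, 257.0, 16.0, 18.0], 0.65), ([193.0, 242.0, 15.0, 19.0], 0.64), ([191.0, 222.0, 18.0, 18.0], 0.58), ([157.0, 238.0, 22.0, 18.0], 0.55), ([178.0, 241.0, 16.0, 16.0], 0.55), ([157.0, 223.0, 17.0, 17.0], 0.53)]
slide [([282.0, 211.0, 63.0, 78.0], 0.89)]
stage_block [([299.0, 217.0, 29.0, 42.0], 0.71), ([175.0, 224.0, 19.0, 20.0], 0.51)]
stake_block []
ring_dies [([192.0, 256.0, 16.0, 20.0], 0.63)]
pegwood_cup []
side [[504.1, 0.0, 289.3], [0.0, 504.1, 213.8], [0.0, 0.0, 1.0]] [[0.8639, -0.5036, 0.0058, -0.5944], [-0.2833, -0.4956, -0.8211, 0.2098], [0.4164, 0.7077, -0.5708, 0.7923], [0.0, 0.0, 0.0, 1.0]]
tappe
[... 311 characters left out ...]
ge_block [([248.0, 245.0, 49.0, 37.0], 0.76)]
stake_block []
ring_dies []
pegwood_cup [([260.0, 163.0, 21.0, 36.0], 0.73)]
{'mtx': array([[340.60837158,   0.        , 278.34956474],
       [  0.        , 340.60837158, 209.58723214],
       [  0.        ,   0.        ,   1.        ]]), 'hand_eye': array([[ 9.99999430e-01,  1.03089982e-03, -2.76966735e-04,
         3.54236870e-04],
       [ 5.81562550e-04, -3.08576695e-01,  9.51199288e-01,
        -1.42269706e-01],
       [ 8.95125691e-04, -9.51198907e-01, -3.08577119e-01,
         7.77831560e-02],
       [ 0.00000000e+00,  0.00000000e+00,  0.00000000e+00,
         1.00000000e+00]])}
0.9 0.0187 [-0.57692986  0.57694757 -0.40880694  0.40885245]
```

View images.

View pics/top0.png

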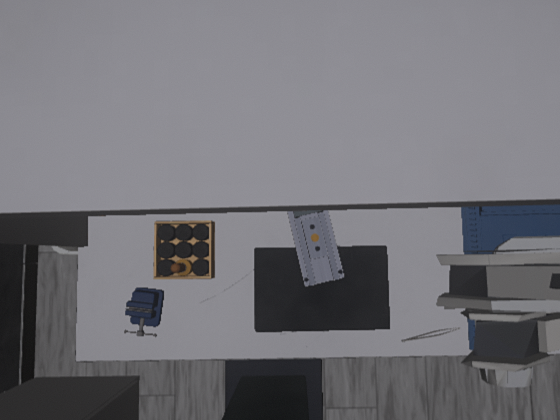

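View pics/side0.png

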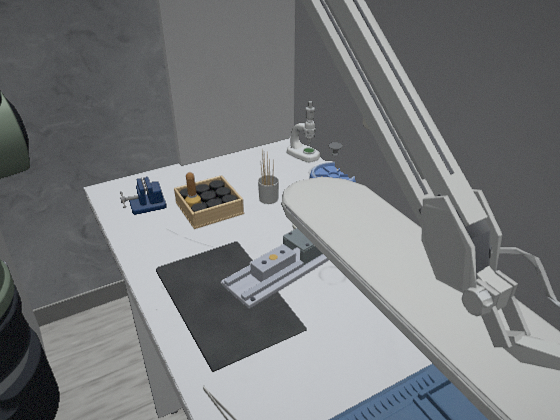

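```bash
python3 - <<'E'
import cv2
a=cv2.imread('pics/top0.png')[190:310,130:370]; cv2.imwrite('pics/top0z.png',cv2.resize(a,None,fx=3.3,fy=3.3,interpolation=cv2.INTER_CUBIC))
a=cv2.imread('pics/side0.png')[150:320,160:360]; cv2.imwrite('pics/side0z.png',cv2.resize(a,None,fx=3.5,fy=3.5,interpolation=cv2.INTER_CUBIC))
E
```

```text
(no output)
```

View pics/top0z.png

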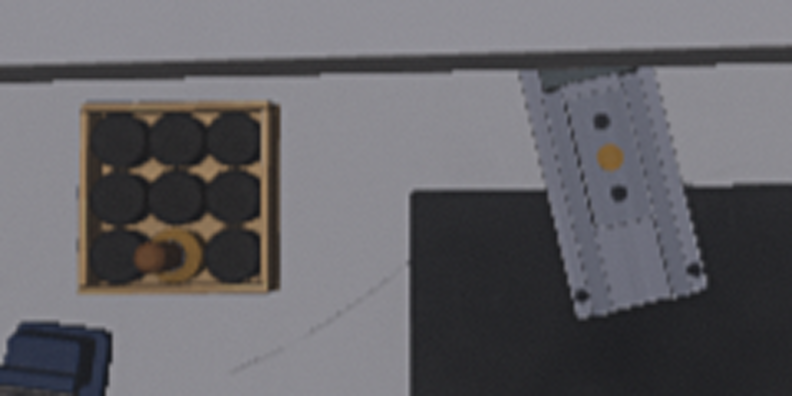

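View pics/side0z.png

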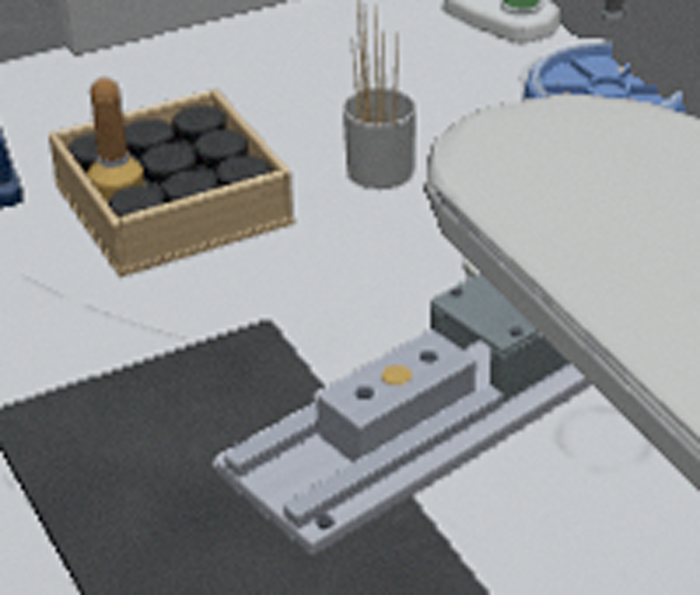

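```bash
cat > h.py <<'E'
import numpy as np,cv2
from cell import bot
from scipy.spatial.transform import Rotation as R
def cam(n,pose=None):
    c=bot.calibration(n); K=c['mtx']
    if n=='wrist':
        p,q=pose; T=np.eye(4); T[:3,:3]=R.from_quat(np.r_[q[1:],q[0]]).as_matrix(); T[:3,3]=p
        return K,np.linalg.inv(T@c['hand_eye'])
    return K,c['extrinsics']
def back(K,E,uv,z):
    d=E[:3,:3].T@np.linalg.inv(K)@np.r_[uv,1.]; o=-E[:3,:3].T@E[:3,3]
    return o+d*(z-o[2])/d[2]
def proj(K,E,P):
    P=np.atleast_2d(P); c=P@E[:3,:3].T+E[:3,3]; u=c@K.T; return u[:,:2]/u[:,2:]
def qdown(a):
    # tool y down, tool x (jaw axis) at angle a in world xy
    x=np.array([np.cos(a),np.sin(a),0]); y=np.array([0,0,-1.]); z=np.cross(x,y)
    q=R.from_matrix(np.c_[x,y,z]).as_quat(); return np.r_[q[3],q[:3]]
E
python3 - <<'E'
from h import *
K,E=cam('top')
print('campos',-E[:3,:3].T@E[:3,3])
Z=lambda a,b:(130+a/3.3,190+b/3.3)
for n,p,z in [('cr',(80,103),.04),('cr',(268,103),.04),('cr',(268,290),.04),('cr',(80,290),.04),
 ('handletop',(151,257),.095),('tin_bl',(121,254),.03),('tin_br',(234,254),.03),('tin c',(177,196),.03),('tin tl',(121,138),.03),('tintr',(234,138),.03),
 ('base fl',(578,319),.012),('base fr',(707,287),.012),('blk rl',(595,226),.042),('blk rr',(640,226),.042),('blk mid hole',(610,157),.042),('hole1',(619,193),.042),('hole2',(601,121),.042)]:
    print(n,np.round(back(K,E,Z(*p),z),4))
K,E=cam('side')
Z=lambda a,b:(160+a/3.5,150+b/3.5)
for n,p,z in [('handle top',(104,88),.09),('base fl',(218,462),.012),('base fr',(312,550),.012),('brass',(397,375),.042),('h1',(365,393),.042),('h2',(429,356),.042),('blk rr',(320,405),.042),('blk r',(360,426),.042),('cup base',(380,178),0.0),('cover front',(433,300),.051),('cover fr',(500,355),.051)]:
    print(n,np.round(back(K,E,Z(*p),z),4))
print('start q tool x', R.from_quat(np.r_[bot.read_tool_rot()[1:],bot.read_tool_rot()[0]]).as_matrix().round(2).tolist())
E
```

```text
campos [ 0.54006052 -0.09719786  0.95435094]
cr [0.6164 0.1849 0.04  ]
cr [0.6134 0.0704 0.04  ]
cr [0.5017 0.0713 0.04  ]
cr [0.5041 0.1844 0.04  ]
handletop [0.5238 0.1272 0.095 ]
tin_bl [0.5248 0.1625 0.03  ]
tin_br [0.5232 0.0936 0.03  ]
tin c [0.559  0.1283 0.03  ]
tin tl [0.5951 0.1627 0.03  ]
tintr [0.5934 0.0932 0.03  ]
base fl [ 0.4789 -0.1132  0.012 ]
base fr [ 0.4965 -0.1921  0.012 ]
blk rl [ 0.5351 -0.1243  0.042 ]
blk rr [ 0.5345 -0.1509  0.042 ]
blk mid hole [ 0.5757 -0.1345  0.042 ]
hole1 [ 0.5543 -0.1391  0.042 ]
hole2 [ 0.5973 -0.1297  0.042 ]
handle top [0.5256 0.1372 0.09  ]
base fl [ 0.4805 -0.1176  0.012 ]
base fr [ 0.4943 -0.1974  0.012 ]
brass [ 0.5762 -0.1342  0.042 ]
h1 [ 0.5551 -0.1386  0.042 ]
h2 [ 0.5982 -0.1289  0.042 ]
blk rr [ 0.531  -0.1355  0.042 ]
blk r [ 0.5411 -0.1598  0.042 ]
cup base [0.6861 0.0902 0.    ]
cover front [ 0.6182 -0.0981  0.051 ]
cover fr [ 0.625  -0.1561  0.051 ]
start q tool x [[0.33, 0.0, 0.94], [-0.94, -0.0, 0.33], [0.0, -1.0, 0.0]]
```

```bash
python3 - <<'E'
from h import *
for a in (.218,.218-np.pi, 0.218+np.pi/2):
    for p in [(.524,.128,.25),(.524,.128,.051),(.524,.128,.13),(.5,-.15,.09),(.6,-.13,.07),(.38,.1,.05)]:
        j=bot.solve_ik(p,qdown(a)); print(round(a,2),p,None if j is None else np.round(j,2))
E
```

```text
0.22 (0.524, 0.128, 0.25) [ 0.1   0.29 -0.19  1.09  0.    1.46]
0.22 (0.524, 0.128, 0.051) [ 0.1   0.5  -0.45  0.62  0.    1.46]
0.22 (0.524, 0.128, 0.13) [ 0.1   0.4  -0.37  0.81  0.    1.46]
0.22 (0.5, -0.15, 0.09) [-0.43  0.42 -0.46  0.69  0.    0.92]
0.22 (0.6, -0.13, 0.07) [-0.33  0.59 -0.22  0.76  0.    1.02]
0.22 (0.38, 0.1, 0.05) [ 0.07  0.29 -0.82  0.47  0.    1.42]
-2.92 (0.524, 0.128, 0.25) [ 0.1   0.29 -0.19  1.09  0.   -1.69]
-2.92 (0.524, 0.128, 0.051) [ 0.1   0.5  -0.45  0.62  0.   -1.69]
-2.92 (0.524, 0.128, 0.13) [ 0.1   0.4  -0.37  0.81  0.   -1.69]
-2.92 (0.5, -0.15, 0.09) [-0.43  0.42 -0.46  0.69  0.   -2.22]
-2.92 (0.6, -0.13, 0.07) [-0.33  0.59 -0.22  0.76  0.   -2.12]
-2.92 (0.38, 0.1, 0.05) [ 0.07  0.29 -0.82  0.47  0.   -1.72]
1.79 (0.524, 0.128, 0.25) [ 0.1   0.29 -0.19  1.09  0.   -0.12]
1.79 (0.524, 0.128, 0.051) [ 0.1   0.5  -0.45  0.62  0.   -0.12]
1.79 (0.524, 0.128, 0.13) [ 0.1   0.4  -0.37  0.81  0.   -0.12]
1.79 (0.5, -0.15, 0.09) [-0.43  0.42 -0.46  0.69  0.   -0.65]
1.79 (0.6, -0.13, 0.07) [-0.33  0.59 -0.22  0.76  0.   -0.55]
1.79 (0.38, 0.1, 0.05) [ 0.07  0.29 -0.82  0.47  0.   -0.15]
```

```bash
python3 - <<'E'
from h import *
bot.move_pose([.40,0.0,.25],qdown(.218))
bot.move_pose([.524,.128,.19],qdown(.218))
pose=(bot.read_position(),bot.read_tool_rot())
im=bot.camera('wrist'); cv2.imwrite('pics/w1.png',im[:,:,::-1])
np.savez('w1.npz',p=pose[0],q=pose[1])
for t in ['tapper','tin_1','crate']: print(t,[(np.round(d['bbox']).tolist(),round(d['confidence'],2)) for d in bot.search_frame('wrist',t)][:9])
print(pose,bot.read_clock())
E
```

```text
tapper [([260.0, 166.0, 40.0, 56.0], 0.94), ([255.0, 202.0, 38.0, 40.0], 0.7)]
tin_1 [([289.0, 208.0, 37.0, 42.0], 0.9), ([344.0, 145.0, 42.0, 42.0], 0.81), ([272.0, 128.0, 37.0, 44.0], 0.72), ([327.0, 216.0, 36.0, 38.0], 0.68), ([337.0, 181.0, 37.0, 39.0], 0.67), ([252.0, 201.0, 40.0, 40.0], 0.66), ([298.0, 178.0, 38.0, 37.0], 0.55)]
crate [([242.0, 117.0, 158.0, 149.0], 0.76)]
(array([0.52299556, 0.12737656, 0.18933911]), array([-0.70270147,  0.7031313 ,  0.07599524, -0.07772866])) 3.9
```

View pics/w1.png

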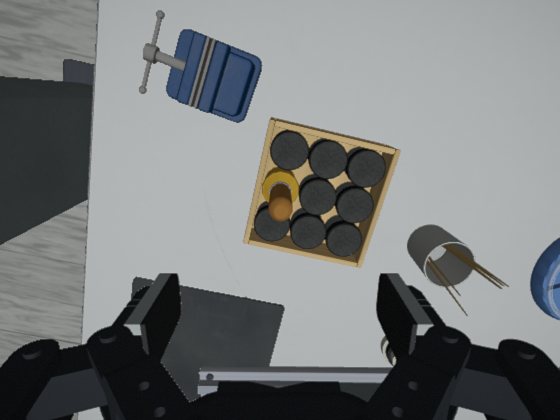

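```bash
python3 - <<'E'
from h import *
d=np.load('w1.npz'); K,E=cam('wrist',(d['p'],d['q']))
for n,p,z in [('tip',(279,208),.093),('foot top',(281,185),.037),('t bl',(291,150),.035),('t br',(272,222),.035),('t c',(318,196),.035),('t tl',(366,167),.035),('t tr',(344,239),.035),('vise',(240,120),.03),('vise2',(262,60),.03),('cup',(440,250),.05)]:
    print(n,np.round(back(K,E,p,z),4))
E
```

```text
tip [0.5215 0.1296 0.093 ]
foot top [0.5224 0.1335 0.037 ]
t bl [0.5241 0.1653 0.035 ]
t br [0.5221 0.0969 0.035 ]
t c [0.5574 0.1304 0.035 ]
t tl [0.5919 0.1652 0.035 ]
t tr [0.5918 0.095  0.035 ]
vise [0.4759 0.1801 0.03  ]
vise2 [0.4847 0.2306 0.03  ]
cup [0.6749 0.109  0.05  ]
```

```bash
python3 - <<'E'
from h import *
bot.set_gripper(0.6)
bot.move_linear([.5235,.1295,.12],speed=.1)
hit=bot.move_linear([.5235,.1295,.052],speed=.08,until_force=8)
print(hit,bot.read_position(),bot.read_ft_force())
bot.set_gripper(0.0,grasp_force=50)
print(bot.read_gripper_width(),bot.read_ft_force())
im=bot.camera('wrist'); cv2.imwrite('pics/w2.png',im[:,:,::-1])
print(bot.read_clock())
E
```

```text
False [0.52394758 0.12955079 0.05242605] [ 0.55089909 -1.0676972  -0.67024874]
0.19804805612636298 [-1.29231524 -0.53276242  5.45238897]
6.6333
```

View pics/w2.png

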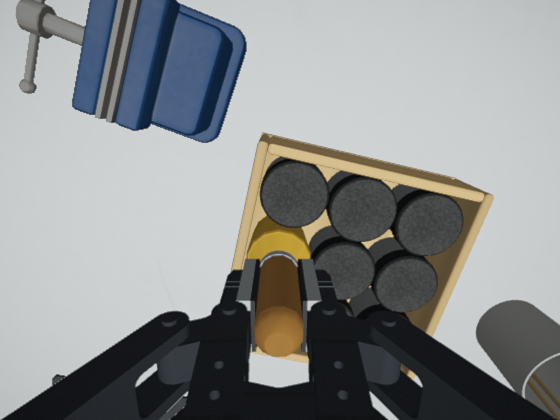

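```bash
python3 - <<'E'
from h import *
p=bot.read_position()
bot.move_linear([p[0],p[1],.095],speed=.04)
print(bot.read_ft_force())
bot.move_linear([p[0],p[1],.125],speed=.06)
print(bot.read_ft_force(),bot.read_position(),bot.read_gripper_width())
im=bot.camera('wrist'); cv2.imwrite('pics/w3.png',im[:,:,::-1])
im=bot.camera('side'); cv2.imwrite('pics/s3.png',cv2.resize(im[130:330,120:360,::-1],None,fx=3,fy=3))
print(bot.read_clock())
E
```

```text
[ 0.07189162 -0.50653828 -1.55714518]
[-0.06306316 -0.83263528 -1.87525318] [0.52391701 0.12951993 0.12521684] 0.20192192252351063
8.6083
```

View pics/w3.png

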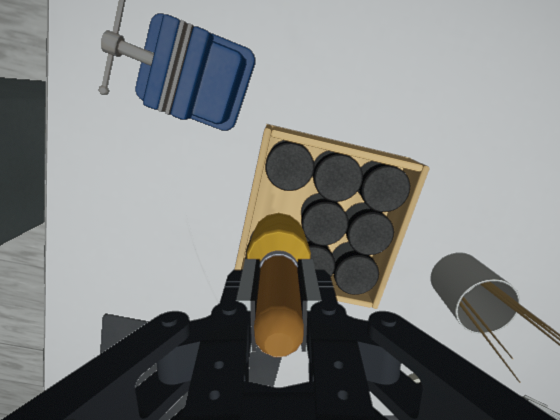

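View pics/s3.png

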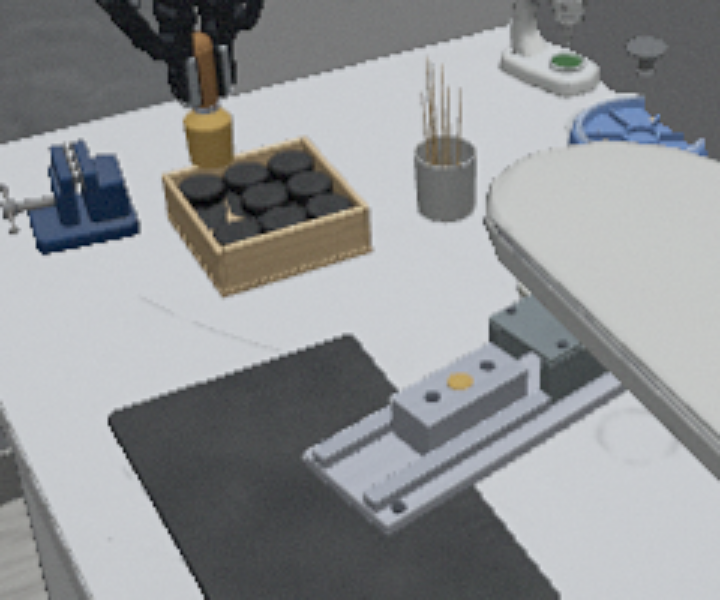

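```bash
python3 - <<'E'
from h import *
bot.move_linear([.44,.03,.14],speed=.25)
bot.move_linear([.485,-.1545,.13],speed=.25)
pose=(bot.read_position(),bot.read_tool_rot())
im=bot.camera('wrist'); cv2.imwrite('pics/w4.png',im[:,:,::-1])
np.savez('w4.npz',p=pose[0],q=pose[1])
for t in ['stage_block','slide','ring_dies','stake_block']: print(t,[(np.round(d['bbox']).tolist(),round(d['confidence'],2)) for d in bot.search_frame('wrist',t)][:3])
print(pose,bot.read_clock(),bot.read_ft_force())
E
```

```text
stage_block [([346.0, 186.0, 122.0, 55.0], 0.62)]
slide [([281.0, 153.0, 279.0, 110.0], 0.68)]
ring_dies []
stake_block [([490.0, 261.0, 68.0, 137.0], 0.82), ([244.0, 214.0, 69.0, 146.0], 0.49)]
(array([ 0.48448618, -0.1530073 ,  0.12953453]), array([ 0.70341539, -0.70230369, -0.07695318,  0.07781089])) 10.4417 [-0.31411735  0.4173449  -1.9482461 ]
```

View pics/w4.png

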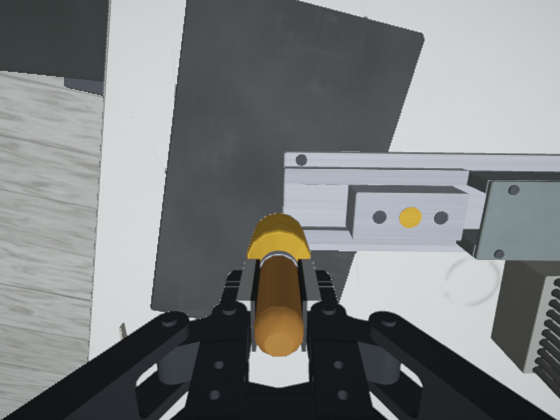

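```bash
python3 - <<'E'
from h import *
d=np.load('w4.npz'); K,E=cam('wrist',(d['p'],d['q']))
for n,p,z in [('h1',(380,217),.042),('brass',(410,217),.042),('h2',(441,217),.042),('cover l',(487,180),.051),('cover r',(476,257),.051),('base l',(285,153),.012),('basel2',(285,168),.012),('blk rear top',(360,193),.042),('blk rear bot',(354,237),.042),('stake top near',(505,262),.05),('stake',(495,335),.05)]:
    print(n,np.round(back(K,E,p,z),4))
Kt,he=K,np.linalg.inv(bot.calibration('wrist')['hand_eye'])
for dz in (-.003,0,.003):
  for (r,h) in ((17,32),(15.5,0),(9,95)):
    P=np.array([[r*np.sin(t)/1e3,.0474-h/1e3,dz+r*np.cos(t)/1e3] for t in np.linspace(0,6.28,60)])
    u=proj(K,he,P); print(dz,h,u.min(0).round(),u.max(0).round())
E
```

```text
h1 [ 0.5543 -0.1386  0.042 ]
brass [ 0.5752 -0.1339  0.042 ]
h2 [ 0.5968 -0.1291  0.042 ]
cover l [ 0.612  -0.0959  0.051 ]
cover r [ 0.6269 -0.1501  0.051 ]
base l [ 0.4794 -0.1132  0.012 ]
basel2 [ 0.482  -0.1245  0.012 ]
blk rear top [ 0.5352 -0.1247  0.042 ]
blk rear bot [ 0.5405 -0.1575  0.042 ]
stake top near [ 0.6495 -0.1495  0.05  ]
stake [ 0.6681 -0.2095  0.05  ]
-0.003 32 [248. 235.] [314. 295.]
-0.003 0 [255. 217.] [306. 265.]
-0.003 95 [255. 331.] [309. 374.]
0 32 [248. 230.] [314. 290.]
0 0 [255. 212.] [306. 260.]
0 95 [255. 323.] [309. 367.]
0.003 32 [247. 224.] [314. 285.]
0.003 0 [255. 207.] [306. 256.]
0.003 95 [255. 315.] [309. 360.]
```

```bash
cat >> h.py <<'E'
YAW=.219; U=np.array([np.cos(YAW),np.sin(YAW)]); C0=np.array([.5754,-.1342])
def ps(s,z=.0734): return np.r_[C0+U*s,z]
def fu(): return float(bot.read_ft_force()[:2]@U)
def spos(): return float((bot.read_position()[:2]-C0)@U)
E
python3 - <<'E'
from h import *
bot.move_linear(ps(-70e-3,.12),speed=.15,rotation=qdown(YAW))
bot.move_linear(ps(-70e-3),speed=.08)
print(bot.read_position(),[round(fu(),2) for _ in range(4)],bot.read_ft_force())
h=bot.move_linear(ps(-48e-3),speed=.03,until_force=5)
print(h,spos(),[round(fu(),2) for _ in range(4)],bot.read_ft_force())
im=bot.camera('wrist'); cv2.imwrite('pics/w5.png',im[:,:,::-1])
print(bot.read_clock())
E
```

```text
[ 0.5071939  -0.14955644  0.07362793] [-0.6, -0.6, -0.6, -0.6] [-0.71269828  0.44822105 -1.62209373]
True -0.05196913490917225 [-0.34, -0.34, -0.34, -0.34] [-0.22060156 -0.56905096 -2.41024774]
12.1667
```

View pics/w5.png

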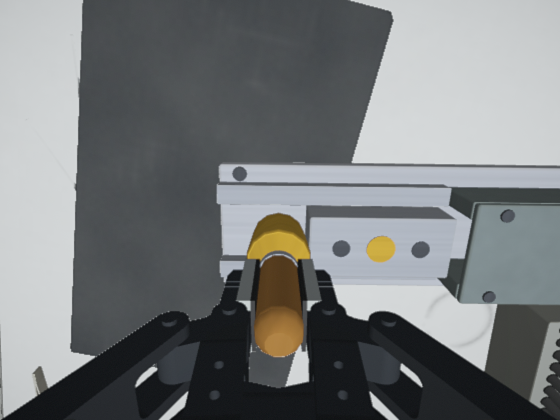

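```bash
cat >> h.py <<'E'
def blk(save=None):
    pose=(bot.read_position(),bot.read_tool_rot()); im=bot.camera('wrist')
    if save: cv2.imwrite(save,im[:,:,::-1])
    hsv=cv2.cvtColor(im,cv2.COLOR_RGB2HSV); m=cv2.inRange(hsv,(14,120,110),(28,255,255)); m[:,:325]=0
    n,l,st,ce=cv2.connectedComponentsWithStats(m)
    if n<2: return None
    i=1+np.argmax(st[1:,4]); K,E=cam('wrist',pose); P=back(K,E,ce[i],.042)
    d=P[:2]-C0; return float(d@U*1e3),float((d[1]*U[0]-d[0]*U[1])*1e3),int(st[i,4])
E
python3 - <<'E'
from h import *
print(np.round(blk(),2))
s=spos()
for t in (-50,-46,-42):
    h=bot.move_linear(ps(t/1e3),speed=.02,until_force=6)
    print(t,h,round(spos()*1e3,2),round(fu(),2),np.round(blk(),2),round(bot.read_clock(),2))
E
```

```text
[3.26e+00 2.00e-01 5.66e+02]
-50 False -50.28 -1.7 [4.09e+00 2.00e-02 5.63e+02] 12.58
-46 False -45.79 -0.86 [ 8.57e+00 -1.60e-01  5.61e+02] 12.98
-42 False -41.51 -1.14 [ 1.288e+01 -2.900e-01  5.640e+02] 13.38
```

```bash
python3 - <<'E'
from h import *
for t in (-36,-30,-24,-20,-17):
    h=bot.move_linear(ps(t/1e3),speed=.025,until_force=6)
    print(t,h,round(spos()*1e3,2),round(fu(),2),np.round(blk('pics/w6.png'),2),round(bot.read_clock(),2))
    if h: break
E
```

```text
-36 False -35.35 -0.58 [ 1.909e+01 -3.500e-01  5.620e+02] 13.82
-30 False -29.61 -1.58 [ 2.477e+01 -3.800e-01  5.590e+02] 14.27
-24 False -23.49 -1.03 [ 3.09e+01 -4.70e-01  5.57e+02] 14.71
-20 False -19.64 -1.08 [ 3.469e+01 -4.500e-01  5.570e+02] 15.07
-17 False -16.66 -1.81 [ 3.767e+01 -5.100e-01  5.540e+02] 15.38
```

View pics/w6.png

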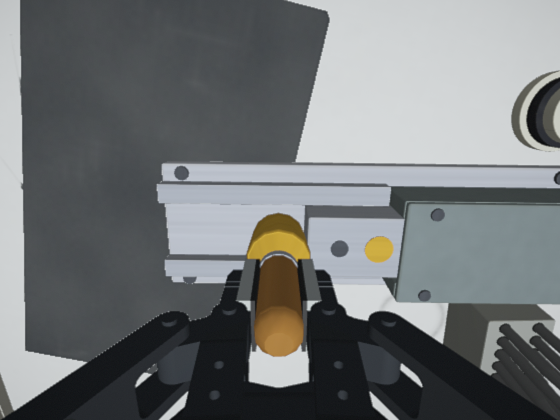

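```bash
cat > step.py <<'E'
from h import *
import sys
n=int(sys.argv[1]); d=float(sys.argv[2]); lim=float(sys.argv[3])
t=float(sys.argv[4]) if len(sys.argv)>4 else spos()*1e3
for i in range(n):
    t+=d
    h=bot.move_linear(ps(t/1e3),speed=.015,until_force=4)
    f=np.median([fu() for _ in range(3)])
    print(round(t,2),h,round(spos()*1e3,2),round(f,2),np.round(blk(),2)[:2],round(bot.read_clock(),2),flush=True)
    if h or f<-lim: break
E
python3 step.py 8 1.5 3.2 -17
```

```text
-15.5 False -15.46 -2.88 [38.79 -0.52] 15.68
-14.0 False -13.81 -2.02 [40.48 -0.58] 15.98
-12.5 False -12.26 -1.81 [42.07 -0.63] 16.28
-11.0 False -10.76 -0.94 [43.15 -0.64] 16.58
-9.5 False -9.3 -2.07 [43.96 -0.64] 16.88
-8.0 False -7.81 -1.82 [44.76 -0.64] 17.18
-6.5 False -6.32 -2.03 [45.44 -0.63] 17.48
-5.0 False -4.83 -1.42 [46.12 -0.62] 17.78
```

```bash
sed -i 's/np.round(blk(),2)\[:2\],//' step.py; python3 step.py 8 1.5 3.2 -5; python3 -c "
from h import *
im=bot.camera('wrist'); cv2.imwrite('pics/w7.png',im[:,:,::-1])"
```

```text
-3.5 False -3.3 -1.6 18.03
-2.0 False -1.79 -1.14 18.28
-0.5 False -0.25 -1.62 18.53
1.0 False 1.23 -1.67 18.78
2.5 False 2.71 -1.56 19.03
4.0 False 4.23 -1.79 19.28
5.5 False 5.64 -0.96 19.53
7.0 False 6.74 -3.01 19.78
```

View pics/w7.png

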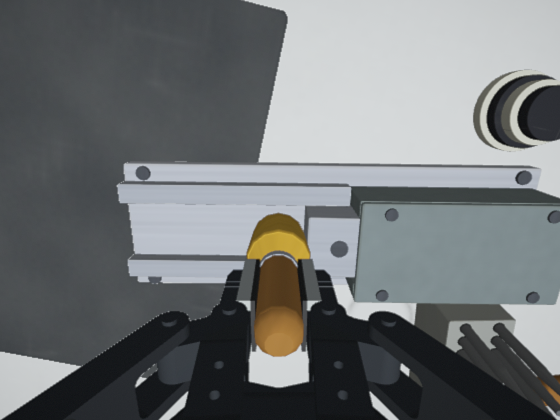

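```bash
python3 step.py 2 1 4.2 7.0; python3 -c "
from h import *
bot.wait(.3);print(spos()*1e3,[round(fu(),2) for _ in range(3)])"
```

```text
8.0 False 7.54 -5.3 20.08
7.561455530762526 [-4.64, -4.64, -4.64]
```

```bash
python3 step.py 1 0.9 9 8.0; python3 -c "
from h import *
bot.wait(.3);print(spos()*1e3,[round(fu(),2) for _ in range(2)]);im=bot.camera('wrist'); cv2.imwrite('pics/w8.png',im[:,:,::-1])"
```

```text
8.9 False 8.22 -5.74 20.63
8.236834350494632 [-5.58, -5.58]
```

```bash
python3 - <<'E'
from h import *
t=8.4
for i in range(7):
    t-=.6
    bot.move_linear(ps(t/1e3),speed=.01); bot.wait(.1)
    print(round(t,2),round(spos()*1e3,2),round(fu(),2))
im=bot.camera('wrist'); cv2.imwrite('pics/w9.png',im[:,:,::-1]); print(bot.read_clock())
E
python3 -c "
import cv2,numpy as np
a=[cv2.imread(f'pics/w{i}.png')[190:300,220:400] for i in (8,9)]
cv2.imwrite('pics/c.png',cv2.resize(np.hstack(a),None,fx=2.2,fy=2.2,interpolation=cv2.INTER_CUBIC))"
```

```text
7.8 8.04 -3.27
7.2 7.87 -0.6
6.6 6.91 -0.5
6.0 6.02 0.42
5.4 5.39 -0.43
4.8 4.77 0.52
4.2 4.17 0.32
23.4917
```

View pics/c.png

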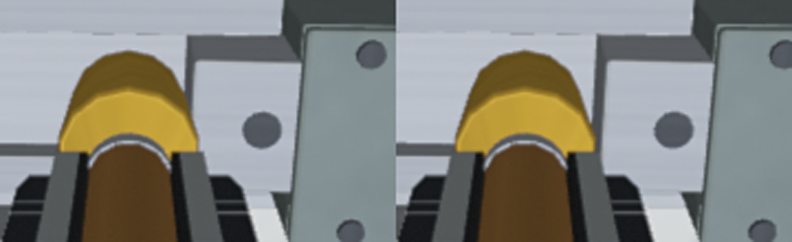

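```bash
python3 - <<'E'
from h import *
def cen(g,x0,y0,r=14):
    w=g[y0-r:y0+r,x0-r:x0+r].astype(float); b=np.median(w); m=w<b-35
    n,l,st,ce=cv2.connectedComponentsWithStats(m.astype(np.uint8)); i=1+np.argmin([np.hypot(*(c-r)) if s[4]>30 else 99 for c,s in zip(ce[1:],st[1:])])
    wt=np.clip(b-w,0,None)*cv2.dilate((l==i).astype(np.uint8),np.ones((3,3))); yy,xx=np.mgrid[-r:r,-r:r]
    return x0+(wt*xx).sum()/wt.sum(), y0+(wt*yy).sum()/wt.sum()
q=qdown(YAW)
for f,s,h,c in [('w6',-16.66,(339,249),(437,215)),('w7',6.74,(339,249),(391,215)),('w8',8.237,(339,249),(388,215)),('w9',4.17,(346,249),(397,215))]:
    g=cv2.cvtColor(cv2.imread(f'pics/{f}.png'),cv2.COLOR_BGR2GRAY)
    hc=cen(g,*h); cc=cen(g,*c); K,E=cam('wrist',(ps(s/1e3),q))
    a=(back(K,E,hc,.042)[:2]-C0)@U*1e3; b=(back(K,E,cc,.051)[:2]-C0)@U*1e3
    print(f,np.round(hc,2),np.round(cc,2),'hole-screw',round(a-b,2),'hole',round(a,2),'screw',round(b,2))
E
```

```text
w6 [339.09 248.46] [436.96 214.32] hole-screw -47.15 hole 15.9 screw 63.04
w7 [338.86 248.74] [391.03 214.31] hole-screw -23.82 hole 39.18 screw 63.0
w8 [338.64 248.78] [388.16 214.25] hole-screw -22.47 hole 40.55 screw 63.02
w9 [345.79 248.72] [395.9 214.2] hole-screw -22.44 hole 40.47 screw 62.9
```

```bash
python3 - <<'E'
from h import *
bot.move_linear(ps(7.4e-3),speed=.015); bot.wait(.2)
print('b',round(spos()*1e3,2),round(fu(),2))
t=7.4
while t<10.6:
    t+=.6
    h=bot.move_linear(ps(t/1e3),speed=.01,until_force=4); bot.wait(.25)
    s=spos()*1e3
    print(round(t,2),h,round(s,2),round(fu(),2))
    if s>9.2 or fu()<-7.2: break
pw=bot.read_position(); im=bot.camera('wrist'); cv2.imwrite('pics/w10.png',im[:,:,::-1]); print(spos()*1e3,bot.read_clock())
E
```

```text
b 7.37 1.07
8.0 False 7.89 -1.29
8.6 False 8.08 -3.66
9.2 False 8.24 -6.03
9.8 False 8.32 -7.45
8.344243280231625 26.1083
```

View pics/w10.png

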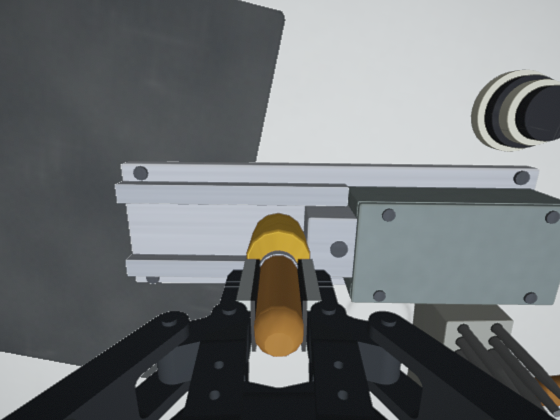

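```bash
python3 - <<'E'
from h import *
im=bot.camera('side'); cv2.imwrite('pics/s10.png',cv2.resize(im[130:330,160:400,::-1],None,fx=3.3,fy=3,interpolation=cv2.INTER_CUBIC)); print(fu(),bot.read_ft_force(),bot.read_moment())
E
```

```text
-7.576214801506461 [-7.41030205 -1.57836912  2.96766117] [-0.36707934  1.58390068  0.01972509]
```

View pics/s10.png

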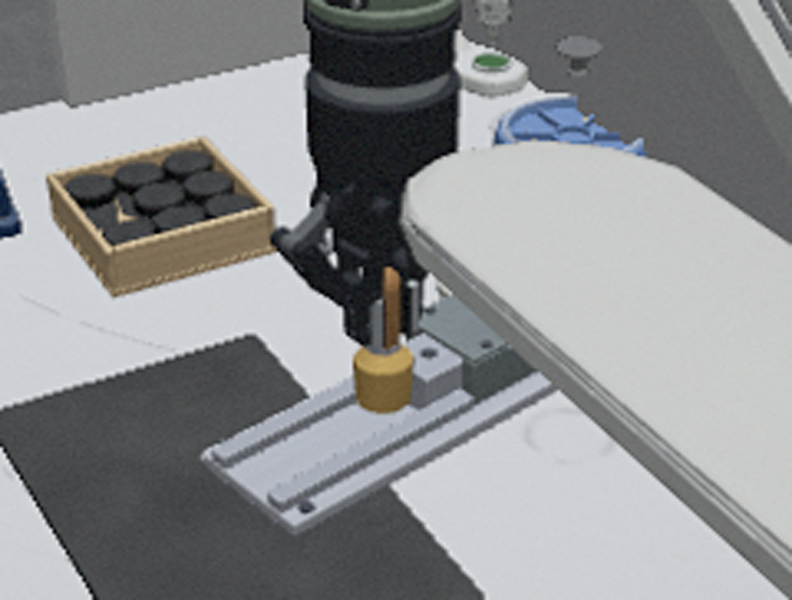

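```bash
python3 - <<'E'
from h import *
p=bot.read_position(); print(p, bot.read_clock())
K,E=cam('side')
for z in (.014,.018,.022,.026,.030):
    a=np.array([[p[0]+r*np.cos(t),p[1]+r*np.sin(t),z+h] for r,h in ((.0155,0),(.017,.032)) for t in np.linspace(0,6.3,40)])
    u=proj(K,E,a); tip=proj(K,E,[p[0],p[1],z+.095])[0]
    f=lambda q:np.round([(q[0]-160)*3.3,(q[1]-130)*3])
    print(z,f(u[:40].max(0)),f(u[40:].min(0)),f(u[40:].max(0)),f(tip))
E
```

```text
[ 0.58353435 -0.13232041  0.07333285] 26.1583
0.014 [412. 428.] [354. 353.] [415. 389.] [383. 287.]
0.018 [412. 423.] [353. 348.] [415. 384.] [383. 281.]
0.022 [412. 418.] [353. 343.] [415. 379.] [383. 276.]
0.026 [412. 413.] [353. 338.] [415. 373.] [383. 270.]
0.03 [412. 408.] [353. 333.] [415. 368.] [383. 264.]
```

```bash
python3 - <<'E'
from h import *
r=lambda:np.round(np.r_[fu(),bot.read_ft_force()[2]],2)
bot.move_linear(ps(4e-3),speed=.02); bot.wait(.3)
p=bot.read_position();print('free',spos()*1e3,p[2],r())
bot.camera('wrist'); im=bot.camera('wrist'); cv2.imwrite('pics/w11.png',im[:,:,::-1]); print(bot.read_position())
z=.0734
bot.move_linear(ps(7.6e-3,z),speed=.02); bot.wait(.2); print('7.6',spos()*1e3,r())
for t in (8.2,8.8,9.4):
    bot.move_linear(ps(t*1e-3,z),speed=.01); bot.wait(.2)
    f=r(); print(t,round(spos()*1e3,2),bot.read_position()[2].round(5),f)
    for k in range(3):
        if f[1]>-1.0:
            z+=.0004; bot.move_linear(ps(t*1e-3,z),speed=.01); bot.wait(.2); f=r(); print('  z',round(z,4),round(spos()*1e3,2),bot.read_position()[2].round(5),f)
print(bot.read_clock())
E
```

```text
free 4.159350219247213 0.0733927970960941 [-0.17 -2.16]
[ 0.57939458 -0.13330644  0.0733868 ]
7.6 7.661353119526149 [-0.52 -0.97]
8.2 7.93 0.07337 [-2.02 -0.65]
  z 0.0738 7.97 0.07369 [-2.34 -2.25]
8.8 8.2 0.07367 [-5.37 -0.4 ]
  z 0.0742 8.71 0.07408 [-3.81 -2.76]
9.4 9.39 0.07418 [-4.61 -3.15]
29.7833
```

```bash
python3 - <<'E'
from h import *
r=lambda:np.round(np.r_[fu(),bot.read_ft_force()[2]],2)
im=bot.camera('wrist'); cv2.imwrite('pics/w12.png',im[:,:,::-1]); s0=spos()*1e3;print(s0)
for t in (9,8.6,8.2,7.8,7.4,7,6):
    bot.move_linear(ps(t*1e-3,.0742),speed=.01); bot.wait(.1); print(t,round(spos()*1e3,2),r())
bot.move_linear(ps(0,.0742),speed=.03); bot.wait(.3)
im=bot.camera('wrist'); cv2.imwrite('pics/w13.png',im[:,:,::-1]); s1=spos()*1e3; print(s1,bot.read_clock())
def cen(g,x0,y0,r=14):
    w=g[y0-r:y0+r,x0-r:x0+r].astype(float); b=np.median(w); m=w<b-35
    n,l,st,ce=cv2.connectedComponentsWithStats(m.astype(np.uint8)); i=1+np.argmin([np.hypot(*(c-r)) if s[4]>30 else 99 for c,s in zip(ce[1:],st[1:])])
    wt=np.clip(b-w,0,None)*cv2.dilate((l==i).astype(np.uint8),np.ones((3,3))); yy,xx=np.mgrid[-r:r,-r:r]
    return x0+(wt*xx).sum()/wt.sum(), y0+(wt*yy).sum()/wt.sum()
q=qdown(YAW)
for f,s,z in [('w11',4.159,.0734),('w12',s0,.0742),('w13',s1,.0742)]:
    K,E=cam('wrist',(ps(s/1e3,z),q)); g=cv2.cvtColor(cv2.imread(f'pics/{f}.png'),cv2.COLOR_BGR2GRAY)
    hp=proj(K,E,np.r_[C0+U*.0412,.042])[0].round().astype(int); sp=proj(K,E,np.r_[C0+U*.063,0.051]+np.r_[-U[1]*.02,U[0]*.02,0])[0].round().astype(int)
    hc=cen(g,*hp); cc=cen(g,*sp); a=(back(K,E,hc,.042)[:2]-C0)@U*1e3; b=(back(K,E,cc,.051)[:2]-C0)@U*1e3
    print(f,np.round(hc,1),np.round(cc,1),round(a-b,2),round(a,2))
E
```

```text
9.39982659758191
9 9.29 [-1.86 -3.85]
8.6 9.09 [-1.42 -2.83]
8.2 8.72 [ 0.55 -1.91]
7.8 7.97 [-0.83 -1.95]
7.4 7.39 [-0.76 -0.71]
7 7.01 [ 0.15 -1.52]
6 5.99 [ 0.71 -1.56]
0.07193480354340803 32.9833
w11 [346.  248.7] [396.1 214.3] -22.47 40.55
w12 [338.6 248.4] [385.2 213.8] -21.08 41.83
w13 [353.5 248.6] [403.4 213.7] -22.03 40.87
```

View pics/w13.png

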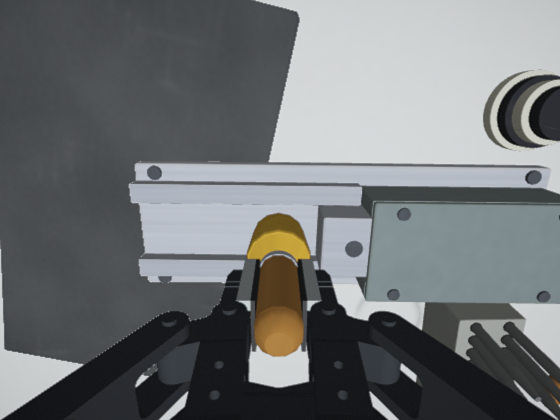

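```bash
python3 - <<'E'
from h import *
bot.move_linear(ps(-15e-3,.0742),speed=.06)
bot.move_linear(ps(-25e-3,.13),speed=.12)
bot.move_linear([.44,.06,.12],speed=.2)
bot.move_linear([.44,.06,.056],speed=.1)
h=bot.move_linear([.44,.06,.042],speed=.015,until_force=3)
print(h,bot.read_position(),bot.read_ft_force(),bot.read_clock())
im=bot.camera('side'); cv2.imwrite('pics/s14.png',cv2.resize(im[130:330,120:360,::-1],None,fx=3,fy=3,interpolation=cv2.INTER_CUBIC))
E
```

```text
True [0.43998546 0.06003336 0.04759933] [-0.87426659  0.3822665   4.77058072] 36.7083
```

View pics/s14.png

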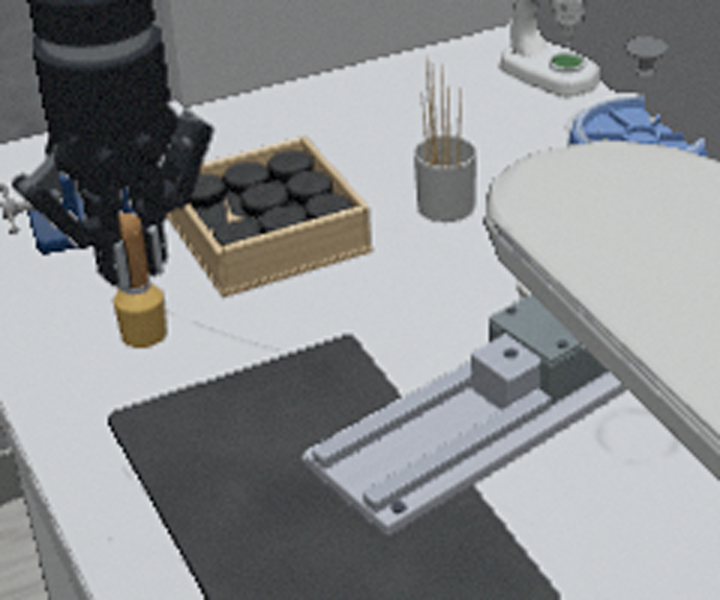

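```bash
python3 - <<'E'
from h import *
bot.set_gripper(0.35); bot.set_gripper(.6); bot.wait(.3)
bot.move_linear([.44,.06,.15],speed=.08)
bot.move_linear([.40,.06,.25],speed=.2); bot.wait(.3)
im=bot.camera('wrist'); cv2.imwrite('pics/w15.png',im[:,:,::-1])
im=bot.camera('side'); cv2.imwrite('pics/s15.png',cv2.resize(im[130:330,120:360,::-1],None,fx=3,fy=3,interpolation=cv2.INTER_CUBIC))
print(bot.read_clock())
E
```

```text
40.2083
```

View pics/s15.png

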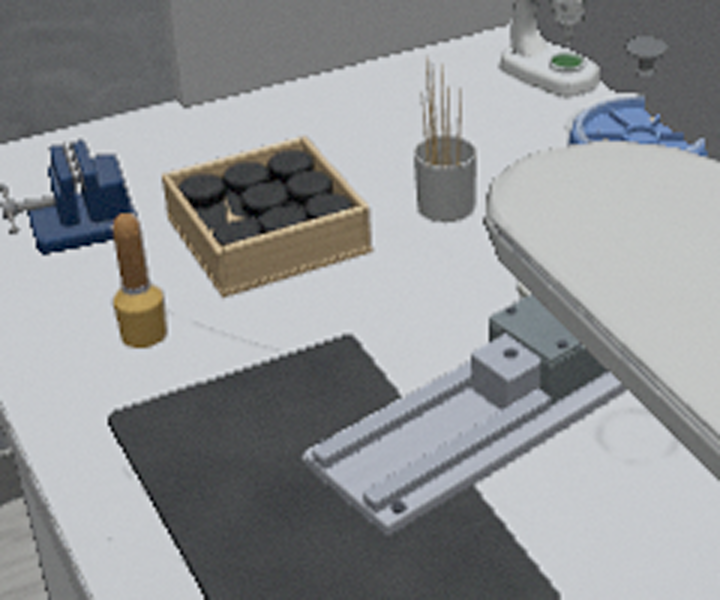

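View pics/w15.png

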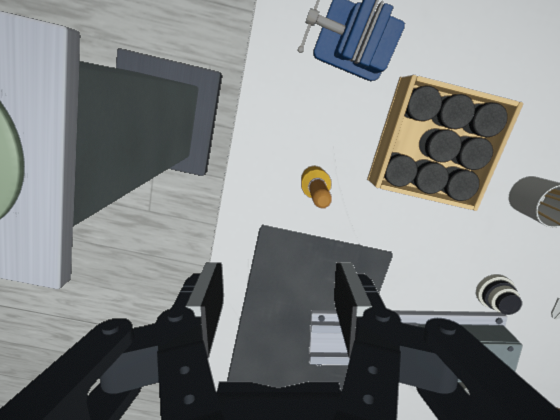

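```bash
python3 -c "
from cell import bot
bot.close_job()"
```

```text
the job is handed in; nothing more can be done
```

I drew the tool out of the crate, pushed the block against the hidden stop with its foot, and left the tool standing on the open bench. The job is handed in; I made the last check at 40.2 s of the 72 s allowed.

- **Crate:** I lifted the tool straight out, and all eight tins still show in their places.
- **Pushing:** I moved the block in small slow steps. Resistance rose with the block's front about 55 mm inside the mouth, which is within the given range.
- **Final tap:** The last tap pushed the block about 1.4 mm further. When I withdrew the tool, the block crept back about 0.95 mm and then stayed, which shows it is resting on the spring.
- **Stop:** I estimate it is pressed in about 2.3 mm now, somewhere between 1.9 and 4.2 mm. This is inferred from forces and pictures, as the stop itself can't be seen.
- **Tool:** It stands upright at about (0.44, 0.06) m, off the pad and roughly 0.14 m from the crate's centre.
- **Bystanders:** The last side picture shows the stick cup where it was. The rings showed undisturbed in the wrist pictures. The stakes looked undisturbed in the last close view during pushing, but weren't checked after that.

**Measurements that disagreed:** During the first taps the force rose faster than the spring alone would explain, up to about 7.5 N. The tool was pressing down on the block and adding friction. Raising it by about 0.8 mm removed this, and the rise then came close to the spring's. The force readings also wandered by about 0.5 to 1 N.

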